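# Lay the crossbar on the bookbinder's sewing frame

## Robot

A 7-joint arm with a two-finger parallel gripper is mounted at the origin on the work surface. World frame = base frame: x ahead of the robot, y to its left, z up, the work surface at z = 0. Lengths are in m, angles in rad, forces in N, time in s.
With the tool pointing down it reaches from about 0.425 to 0.875 m from the base axis. Payload 4.7 kg.
Tool frame: the origin (TCP) lies at the very end of the fingers, on their centre line; the grasp point (between the pads) lies 19 mm behind it; z points along the fingers, y is the line along which they close (so a half turn about z gives the same grasp; the last joint's range is limited). The gripper opens to 87 mm and grips with 3 to 60 N. Pads are 19 mm wide; open, the fingers measure 117 mm over their backs; the gripper's body (75 mm by 190 mm) begins 51 mm behind the grasp point.
Start: joints at [-1.152, 0.321, -0.07, 1.45, 0.023, 1.371, -0.057], TCP at [0.256, 0.597, 0.183] pointing down, gripper open.
Joint ranges: [-2.86, 2.86], [-0.3, 2.09], [-1.38, 1.24], [0.06, 2.45], [-1.56, 4.7], [0.09, 2.05], [-2.69, 2.69]. Speed limits (rad/s): [2.57, 2.57, 3.14, 3.14, 3.14, 3.14, 3.14].

## Interface

Orientations are given as a rotation vector (axis times angle).
In Python, from bench import ctrl, vision gives the robot as it stands.
- The arm moves only by the tool jog_arm, never from a script. Its argument "increments" is a list of rows, each an object of numbers: "tx", "ty", "tz": the shift along the tool's x, y, z in mm; "wx", "wy", "wz": the turn, a rotation vector about the tool's x, y, z in rad; "gripper": the opening, from 0 (shut) to 1 (fully open). In form: [{"tx": .., "ty": .., "tz": .., "wx": .., "wy": .., "wz": .., "gripper": ..}, ...]. A call has exactly 5 rows; each row is the pose to reach, as a shift and turn from the pose commanded when the call began, along the tool's axes at that moment; what a row does not reach only later rows make up. A row lasts 1/12 s, in which the tool goes at most 41.7 mm and 7.16 degrees, less where a joint would pass 70% of its speed; a pose out of reach is approached as far as the arm can. A call with a gripper value outside its range is refused whole. The fingers move at their own pace and stop on an object; "grip_force" is the grip in N (left out, the last holds). Time passes only in rows, so rows that repeat a pose let the fingers close, or fill a call up. It gives the time, the measured TCP pose, the force, the opening and the grip force at its end, in the units of the state.
- ctrl.get_state(): the state, without advancing time (a new reading comes with each control period).
- vision.get_image(name): name is "scene" or "top"; returns a dict with "color" (480x640x3 uint8, blue, green, red), "fx", "fy", "cx", "cy" (pixels), "extrinsics" (4x4, takes a point from world to camera coordinates). Camera axes: x right, y down, z forward; pixel columns grow to the right and rows downward; lengths in m; the calibration is good to about 2 mm. A picture is of the moment at which its call begins. There is no depth.
- ctrl.close_job(): hands the job in; it is judged then, once.
Trained networks look in the newest picture that a camera, given by its name, has taken for a name from the list of things; names that differ only in an ending like _2 or _b are one class to them, and where a whole thing is asked for, a point or a joint stands for the part that bears it (a point fixed in the world has none). Each returns a list of dicts, best first, with "conf" (0 to 1); they miss things now and then, are a little off and sometimes report something else, mostly with a low value. They report only what shows in the picture. A call takes as long as a camera call.
- vision.spot_in(camera, thing): "bbox" ([left, top, right, bottom] in pixels, round what is visible of it).
The state is a dict: "time": time; "joint_positions": joint angles; "qd": joint speeds; "joint_torque": joint torques, N m; "position": TCP position; "tool_rot": TCP orientation; "ft_force": force on the tool from outside, world axes, zero at the start; "torque": the same for the moment, N m; "grip_width": opening from 0.0 (shut) to 1.0 (fully open); "grip_force": force on a finger pad.
Only numpy, scipy, OpenCV 4.12 (cv2) and the standard library are available. Lean on these libraries where they do the work, as an engineer would, in place of code of your own. Each camera call takes 0.05 s, during which the arm holds its last target. There are 200 camera calls.

## Task

Lay the long wooden crossbar across the two forked posts of the bookbinder's sewing frame, so that it lies level in both forks and sticks out about equally beyond each post, then let go of it. Lower it into the forks rather than dropping it, and leave the short bar of the same wood where it lies.

Things in the scene. Friction and masses are not known exactly. Their poses are not given: they have to be found in the camera images.
- bar_center (a point): Centre (half-way up) of the crossbar: a plain straight loose bar of pale wood, 260 mm long and 24 x 24 mm square in section, about 0.1 kg, lying flat on the table. Its y axis runs along its length, z is up.
- short_bar_center (a point): Centre (half-way up) of the short bar: the same pale wood and the same 24 x 24 mm section but only 110 mm long, so too short to span the posts, lying flat on the table. Its y axis runs along its length. To be left alone.
- frame_seat (a point): Wooden sewing frame, fixed: base board 150 x 250 mm, 18 thick; two posts 160 mm apart, each topped by a fork open upward, 20 mm thick along y, 45 mm wide at its flat floor, flaring to 70 mm at the prong tops 29 mm higher. This point: midway between posts, level with the fork floors, 115 mm above the table. y runs post to post, the way the bar must lie; a seated bar's centre is 12 mm higher. z up.

How it is judged:
By the outcome, as a careful person would: the job done as asked, in the order asked, and still so for the second after the job is handed in, with the robot touching nothing.
It also fails if it takes over 40 s, if anything falls off the work surface, if the arm or the gripper's body presses on something with over 40 N, if the wrist force passes 120 N, or if a joint passes its speed limit or range.

## Working session

There is one attempt and no reset: what is moved stays moved. The work goes in short steps, Python scripts to look and compute and a tool call to move; the robot and the scene stay as the last step left them, time stands still between calls to the robot, and variables do not carry over. Pictures are saved under pics/ and viewed, at most 10 in all, crops included, and the job is handed in when it is done.

Besides the shell and the picture viewer there is one more tool, called after "Emit:" in YAML: its name, and indented under it one key for each argument. jog_arm: Moves the arm, as the interface text tells. Its arguments: {"type":"object","properties":{"increments":{"type":"array"},"grip_force":{"type":"number"}},"required":["increments"]}

```bash
mkdir -p pics
python3 - <<'E'
from bench import ctrl, vision
import cv2, numpy as np
s=ctrl.get_state(); print(s['time'],s['position'],s['tool_rot'],s['grip_width'])
for c in ("scene","top"):
    im=vision.get_image(c); cv2.imwrite(f"pics/{c}0.png",im["color"])
    print(c,im["fx"],im["fy"],im["cx"],im["cy"],np.round(im["extrinsics"],4).tolist())
    for t in ("bar_center","short_bar_center","frame_seat"):
        print(t,[(np.round(d["bbox"]).tolist(),round(d["conf"],2)) for d in vision.spot_in(c,t)][:3])
E
```

```text
0.0 [0.25577598 0.59688127 0.18195128] [-6.31250444e-01 -3.07725289e+00  3.01645466e-03] 1.0046857564367544
scene 585.4870272749283 585.4870272749283 321.2537123281046 244.70811597980494 [[-0.8811, 0.4729, -0.0058, 0.4846], [0.3558, 0.6548, -0.6668, -0.1125], [-0.3115, -0.5896, -0.7452, 1.296], [0.0, 0.0, 0.0, 1.0]]
bar_center [([202.0, 176.0, 248.0, 268.0], 0.67)]
short_bar_center [([288.0, 182.0, 332.0, 211.0], 0.85)]
frame_seat [([320.0, 283.0, 481.0, 438.0], 0.61)]
top 464.70406930427015 464.70406930427015 325.18502555816474 245.30390737727484 [[-0.0216, -0.9993, 0.0317, -0.0046], [-0.9927, 0.0177, -0.1194, 0.5489], [0.1188, -0.034, -0.9923, 0.8101], [0.0, 0.0, 0.0, 1.0]]
bar_center [([381.0, 182.0, 521.0, 206.0], 0.82)]
short_bar_center [([414.0, 278.0, 469.0, 307.0], 0.94)]
frame_seat [([122.0, 205.0, 280.0, 324.0], 0.62)]
```

View pics/top0.png

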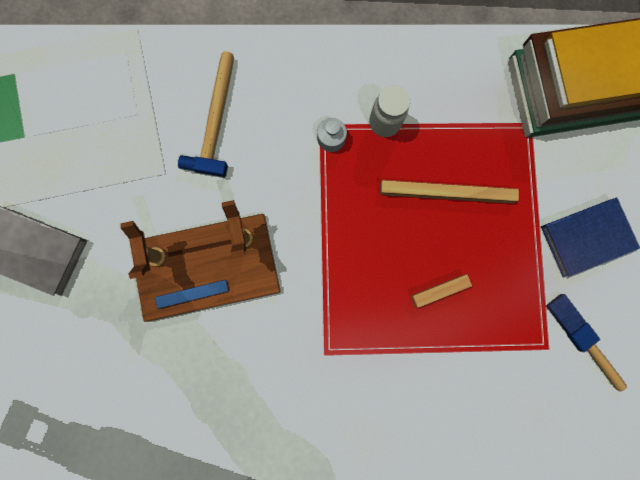

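View pics/scene0.png

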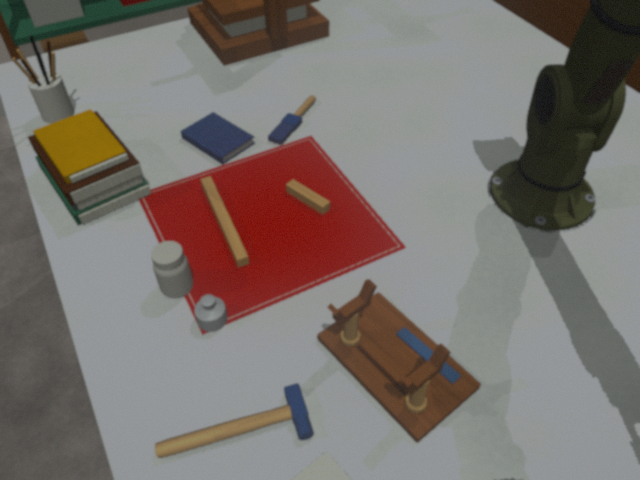

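The top view shows the long bar at about (381–519, 180–203), the short bar at (414–470, 277–307), and the forks at about (133,250) and (234,226). The scene view agrees with this. Next I'll zoom in on the forks and segment the bar.

```bash
cat > h.py <<'E'
import numpy as np, cv2
from bench import ctrl, vision
def on_plane(im,uv,z):
    E=np.array(im["extrinsics"]);R,t=E[:3,:3],E[:3,3];c=-R.T@t
    d=R.T@np.array([(uv[0]-im["cx"])/im["fx"],(uv[1]-im["cy"])/im["fy"],1]);return c+d*(z-c[2])/d[2]
def proj(im,p):
    q=np.array(im["extrinsics"])[:3]@np.append(p,1);return np.array([im["fx"]*q[0]/q[2]+im["cx"],im["fy"]*q[1]/q[2]+im["cy"]])
E
python3 - <<'E'
from h import *
t=vision.get_image("top");s=vision.get_image("scene")
for im,(a,b,c,d) in ((t,(370,530,170,215)),(s,(195,255,170,272))):
    roi=im["color"][c:d,a:b].astype(int); m=((roi[...,1]>90)).astype(np.uint8)
    n,l,st,_=cv2.connectedComponentsWithStats(m);k=1+st[1:,4].argmax()
    pts=np.argwhere(l==k)[:,::-1]+[a,c]
    r=cv2.minAreaRect(pts.astype(np.float32));B=cv2.boxPoints(r);print(np.round(r[0]),r[1],st[k,4])
    for z in (.024,):
        W=np.array([on_plane(im,u,z) for u in B]);print(np.round(W[:,:2],4).tolist(),np.round(W.mean(0),4))
a=cv2.resize(t["color"][190:330,110:290],None,fx=4,fy=4,interpolation=cv2.INTER_CUBIC)
b=cv2.resize(s["color"][270:445,310:490],None,fx=3.3,fy=3.3,interpolation=cv2.INTER_CUBIC)
cv2.imwrite("pics/ft.png",a);cv2.imwrite("pics/fs.png",b)
E
```

```text
[450. 190.] (137.68148803710938, 11.975102424621582) 1644
[[0.6485, -0.1212], [0.6713, -0.1234], [0.6508, -0.3831], [0.6279, -0.38]] [ 0.6496 -0.2519  0.024 ]
[223. 218.] (89.46891784667969, 11.244728088378906) 943
[[0.6525, -0.379], [0.627, -0.3829], [0.6488, -0.1223], [0.6711, -0.1206]] [ 0.6498 -0.2512  0.024 ]
```

View pics/ft.png

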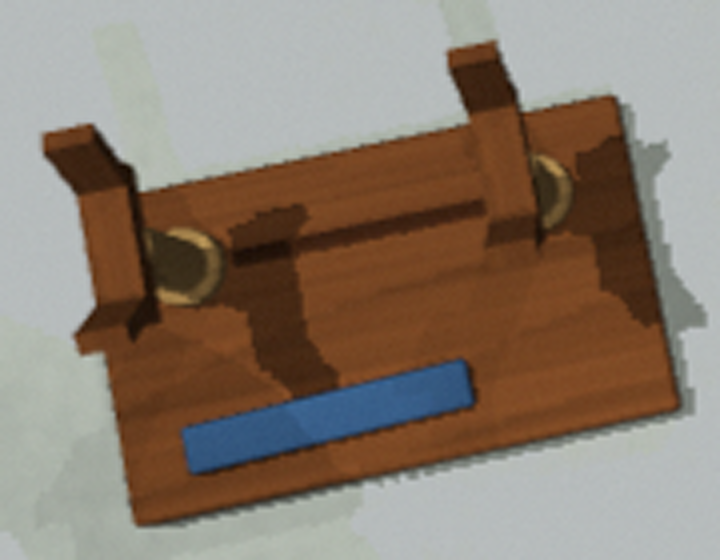

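View pics/fs.png

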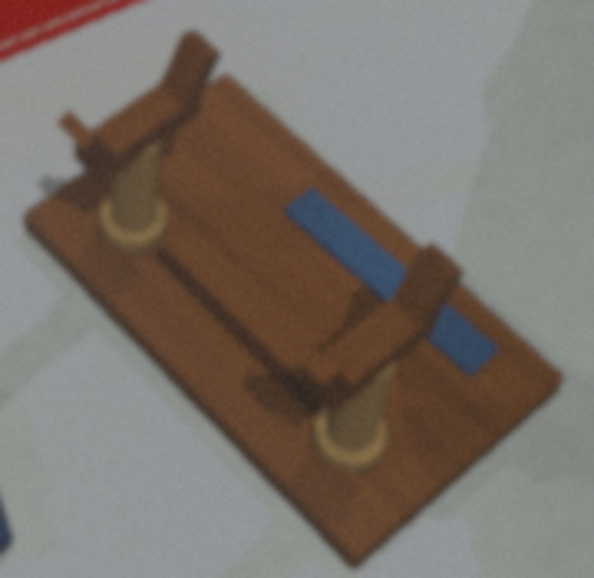

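The crops show both fork floors clearly. In the top crop their centres are near (114,245) and (503,163), and the board corners are at (615,97), (680,408) and (138,522). I'll fit the frame pose to these and check it with an overlay.

Run:
```python
from h import *
t=vision.get_image("top");s=vision.get_image("scene")
T=lambda u:np.array(u)/4+[110,190]
S=lambda u:np.array(u)/3.3+[310,270]
L=np.mean([on_plane(t,T(u),.115) for u in [(80,193),(132,181),(148,297),(98,308)]],0)
R=np.mean([on_plane(t,T(u),.115) for u in [(470,113),(517,106),(538,212),(487,222)]],0)
print("posts",L,R,np.linalg.norm(L-R),"mid",(L+R)/2,"ang",np.degrees(np.arctan2(*(L-R)[:2])))
for im,f,c in ((t,T,[(615,97),(680,408),(138,522)]),(s,S,[(560,378),(228,75),(28,215),(355,565)])):
    W=np.array([on_plane(im,f(u),.018)[:2] for u in c]);print(W.round(4).tolist())
    d=W[2]-W[1];print(np.linalg.norm(d), W.mean(0) if len(W)==4 else (W[0]+W[2])/2)
m=(L+R)/2; a=np.arctan2(*(L-R)[:2]);y=np.array([np.sin(a),np.cos(a),0]);x=np.array([np.cos(a),-np.sin(a),0])
for im,f,n,off in ((t,4,"ot",(110,190,290,330)),(s,3.3,"os",(310,270,490,445))):
    g=cv2.resize(im["color"][off[1]:off[3],off[0]:off[2]],None,fx=f,fy=f)
    for sy in (-1,1):
        for hw,z in ((.0225,.0),(.035,.029)):
            q=np.array([(proj(im,m+y*(sy*.08+b*.01)+x*c*hw+[0,0,z])-off[:2])*f for b,c in ((-1,-1),(1,-1),(1,1),(-1,1))])
            cv2.polylines(g,[q.astype(np.int32)],True,(0,255,0) if z==0 else (0,255,255),1)
    cv2.imwrite(f"pics/{n}.png",g)
a=cv2.imread("pics/ot.png");b=cv2.imread("pics/os.png")
w=np.zeros((600,800,3),np.uint8);a=cv2.resize(a,(420,327));b=cv2.resize(b,(370,360));w[:327,:420]=a;w[:360,425:795]=b;cv2.imwrite("pics/o.png",w[:370])
```

```text
posts [0.53474518 0.28870147 0.115     ] [0.56535027 0.13296313 0.115     ] 0.15871704681731635 mid [0.55004773 0.2108323  0.115     ] ang -11.117867038604116
[[0.6105, 0.0968], [0.4664, 0.0682], [0.4207, 0.3105]]
0.2465959154822726 [0.51558775 0.20363527]
[[0.4214, 0.3136], [0.4667, 0.0735], [0.6102, 0.1021], [0.5665, 0.345]]
0.1463109949274023 [0.51620724 0.2085387 ]
```

View pics/o.png

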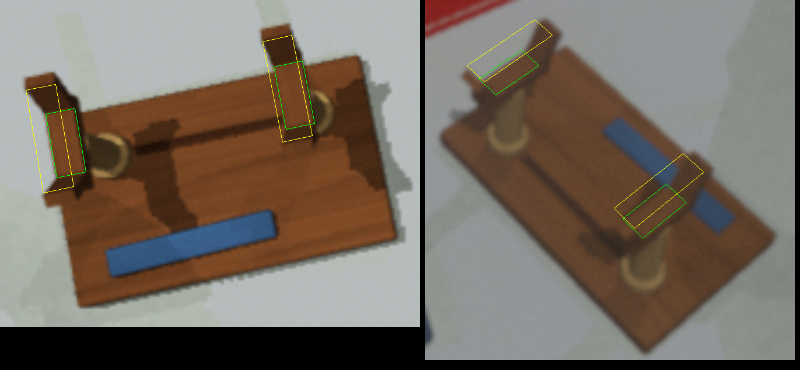

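The scene overlay sits a few mm off and the top overlay fits, so I'll use the average. The seat is at about (0.550, 0.212) with y turned +10.9°. The bar is at (0.650, -0.2515), with its length turned -4.7° from y. First move is the transfer toward the bar.

Emit:
jog_arm:
  increments:
    - {"tx": -12,"ty": -10,"tz": -6,"gripper": 1}
    - {"tx": -35,"ty": -31,"tz": -12,"gripper": 1}
    - {"tx": -58,"ty": -52,"tz": -18,"gripper": 1}
    - {"tx": -81,"ty": -73,"tz": -20,"gripper": 1}
    - {"tx": -104,"ty": -94,"tz": -20,"gripper": 1}

```text
validation failed for argument at $.in...
```

Emit:
jog_arm:
  increments:
    - {"tx": -12,"ty": -10,"tz": -6,"wx": 0,"wy": 0,"wz": 0,"gripper": 1}
    - {"tx": -35,"ty": -31,"tz": -12,"wx": 0,"wy": 0,"wz": 0,"gripper": 1}
    - {"tx": -58,"ty": -52,"tz": -18,"wx": 0,"wy": 0,"wz": 0,"gripper": 1}
    - {"tx": -81,"ty": -73,"tz": -20,"wx": 0,"wy": 0,"wz": 0,"gripper": 1}
    - {"tx": -104,"ty": -94,"tz": -20,"wx": 0,"wy": 0,"wz": 0,"gripper": 1}
  grip_force: 20

```text
time: 1.02
position: [0.316, 0.4682, 0.2044]
tool_rot: [0.632, 3.076, 0.003]
ft_force: [0.6, 0.7, -1.3]
grip_width: 0.999
grip_force: 0.0
```

Emit:
jog_arm:
  increments:
    - {"tx": -24,"ty": -21,"tz": 0,"wx": 0,"wy": 0,"wz": 0,"gripper": 1}
    - {"tx": -48,"ty": -43,"tz": 0,"wx": 0,"wy": 0,"wz": 0,"gripper": 1}
    - {"tx": -72,"ty": -64,"tz": 0,"wx": 0,"wy": 0,"wz": 0,"gripper": 1}
    - {"tx": -96,"ty": -86,"tz": 0,"wx": 0,"wy": 0,"wz": 0,"gripper": 1}
    - {"tx": -120,"ty": -107,"tz": 0,"wx": 0,"wy": 0,"wz": 0,"gripper": 1}

```text
time: 1.43
position: [0.3835, 0.3218, 0.2037]
tool_rot: [0.633, 3.077, 0.001]
ft_force: [1.4, -0.4, 0.8]
grip_width: 1.002
grip_force: 0.0
```

Emit:
jog_arm:
  increments:
    - {"tx": -24,"ty": -21,"tz": 0,"wx": 0,"wy": 0,"wz": 0,"gripper": 1}
    - {"tx": -48,"ty": -43,"tz": 0,"wx": 0,"wy": 0,"wz": 0,"gripper": 1}
    - {"tx": -72,"ty": -64,"tz": 0,"wx": 0,"wy": 0,"wz": 0,"gripper": 1}
    - {"tx": -96,"ty": -86,"tz": 0,"wx": 0,"wy": 0,"wz": 0,"gripper": 1}
    - {"tx": -120,"ty": -107,"tz": 0,"wx": 0,"wy": 0,"wz": 0,"gripper": 1}

```text
time: 1.85
position: [0.4513, 0.1762, 0.2037]
tool_rot: [0.633, 3.077, 0.002]
ft_force: [0.7, 0.1, -0.4]
grip_width: 1.003
grip_force: 0.0
```

Emit:
jog_arm:
  increments:
    - {"tx": -24,"ty": -21,"tz": 0,"wx": 0,"wy": 0,"wz": 0,"gripper": 1}
    - {"tx": -48,"ty": -43,"tz": 0,"wx": 0,"wy": 0,"wz": 0,"gripper": 1}
    - {"tx": -72,"ty": -64,"tz": 0,"wx": 0,"wy": 0,"wz": 0,"gripper": 1}
    - {"tx": -96,"ty": -86,"tz": 0,"wx": 0,"wy": 0,"wz": 0,"gripper": 1}
    - {"tx": -120,"ty": -107,"tz": 0,"wx": 0,"wy": 0,"wz": 0,"gripper": 1}

```text
time: 2.27
position: [0.5191, 0.0306, 0.2038]
tool_rot: [0.633, 3.076, 0.002]
ft_force: [0.2, -0.0, 0.0]
grip_width: 1.001
grip_force: 0.0
```

Emit:
jog_arm:
  increments:
    - {"tx": -24,"ty": -22,"tz": 0,"wx": 0,"wy": 0,"wz": 0,"gripper": 1}
    - {"tx": -48,"ty": -43,"tz": 0,"wx": 0,"wy": 0,"wz": 0,"gripper": 1}
    - {"tx": -72,"ty": -65,"tz": 0,"wx": 0,"wy": 0,"wz": 0,"gripper": 1}
    - {"tx": -96,"ty": -86,"tz": 0,"wx": 0,"wy": 0,"wz": 0,"gripper": 1}
    - {"tx": -120,"ty": -108,"tz": 0,"wx": 0,"wy": 0,"wz": 0,"gripper": 1}

```text
time: 2.68
position: [0.5868, -0.1154, 0.2038]
tool_rot: [0.632, 3.077, 0.002]
ft_force: [-0.3, 0.1, 0.3]
grip_width: 1.0
grip_force: 0.0
```

Emit:
jog_arm:
  increments:
    - {"tx": -24,"ty": -22,"tz": 0,"wx": 0,"wy": 0,"wz": 0.12,"gripper": 1}
    - {"tx": -48,"ty": -43,"tz": 0,"wx": 0,"wy": 0,"wz": 0.24,"gripper": 1}
    - {"tx": -72,"ty": -65,"tz": 0,"wx": 0,"wy": 0,"wz": 0.36,"gripper": 1}
    - {"tx": -95,"ty": -86,"tz": 0,"wx": 0,"wy": 0,"wz": 0.48,"gripper": 1}
    - {"tx": -111,"ty": -100,"tz": 0,"wx": 0,"wy": 0,"wz": 0.6,"gripper": 1}

```text
time: 3.1
position: [0.6488, -0.2532, 0.2036]
tool_rot: [1.524, 2.746, -0.002]
ft_force: [-0.4, -0.6, 0.5]
grip_width: 1.0
grip_force: 0.0
```

Emit:
jog_arm:
  increments:
    - {"tx": 0,"ty": 0,"tz": 20,"wx": 0,"wy": 0,"wz": 0.12,"gripper": 1}
    - {"tx": 0,"ty": 0,"tz": 50,"wx": 0,"wy": 0,"wz": 0.24,"gripper": 1}
    - {"tx": 0,"ty": 0,"tz": 80,"wx": 0,"wy": 0,"wz": 0.36,"gripper": 1}
    - {"tx": 0,"ty": 0,"tz": 100,"wx": 0,"wy": 0,"wz": 0.48,"gripper": 1}
    - {"tx": 0,"ty": 0,"tz": 110,"wx": 0,"wy": 0,"wz": 0.6,"gripper": 1}

```text
time: 3.52
position: [0.647, -0.2486, 0.09]
tool_rot: [-2.263, -2.173, 0.002]
ft_force: [0.6, 0.0, -0.7]
grip_width: 0.996
grip_force: 0.0
```

```bash
cat >> h.py <<'E'
from scipy.spatial.transform import Rotation as Ro
def go(p,ang):  # tool-axes shift (mm) to world p, and wz so that tool y has world angle ang (deg, mod 180)
    s=ctrl.get_state();R=Ro.from_rotvec(s["tool_rot"]).as_matrix()
    a=np.degrees(np.arctan2(R[1,1],R[0,1]));d=(ang-a+90)%180-90
    print("t",s["time"],"pos",np.round(s["position"],4),"shift",np.round(R.T@(np.array(p)-s["position"])*1e3,1),"wz",round(-np.radians(d),3),"tilt",R[2].round(3),"w",s["grip_width"],"j7",s["joint_positions"][6])
E
python3 - <<'E'
from h import *
go([.650,-.2515,.004],-4.7)
cv2.imwrite("pics/top1.png",vision.get_image("top")["color"])
E
```

```text
t 3.5167 pos [ 0.647  -0.2486  0.09  ] shift [-3.   3.5 86. ] wz 0.041 tilt [ 0.002 -0.004 -1.   ] w 0.996183654567906 j7 0.5707624544143745
```

View pics/top1.png

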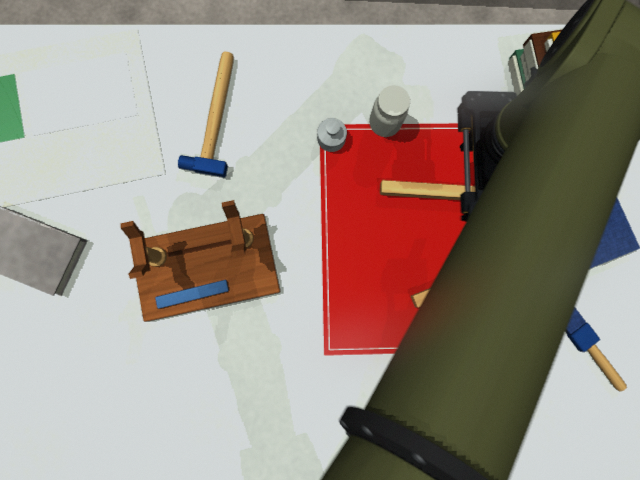

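The arm hides part of the bar, whose left end is still at about (381,188). The gripper straddles it, so I descend with the small correction.

Emit:
jog_arm:
  increments:
    - {"tx": -1,"ty": 1,"tz": 20,"wx": 0,"wy": 0,"wz": 0.02,"gripper": 1}
    - {"tx": -2,"ty": 2,"tz": 42,"wx": 0,"wy": 0,"wz": 0.04,"gripper": 1}
    - {"tx": -3,"ty": 3,"tz": 62,"wx": 0,"wy": 0,"wz": 0.04,"gripper": 1}
    - {"tx": -3,"ty": 3,"tz": 76,"wx": 0,"wy": 0,"wz": 0.04,"gripper": 1}
    - {"tx": -3,"ty": 3,"tz": 84,"wx": 0,"wy": 0,"wz": 0.04,"gripper": 1}

```text
time: 3.98
position: [0.6515, -0.2519, 0.0079]
tool_rot: [-2.299, -2.138, 0.001]
ft_force: [-0.6, 0.3, 0.3]
grip_width: 1.002
grip_force: 0.0
```

Emit:
jog_arm:
  increments:
    - {"tx": 0,"ty": 0,"tz": 0,"wx": 0,"wy": 0,"wz": 0,"gripper": 1}
    - {"tx": 0,"ty": 0,"tz": 0,"wx": 0,"wy": 0,"wz": 0,"gripper": 0.5}
    - {"tx": 0,"ty": 0,"tz": 0,"wx": 0,"wy": 0,"wz": 0,"gripper": 0.2}
    - {"tx": 0,"ty": 0,"tz": 0,"wx": 0,"wy": 0,"wz": 0,"gripper": 0.1}
    - {"tx": 0,"ty": 0,"tz": 0,"wx": 0,"wy": 0,"wz": 0,"gripper": 0.1}
  grip_force: 25

```text
time: 4.4
position: [0.6532, -0.2523, 0.0103]
tool_rot: [2.301, 2.137, 0.002]
ft_force: [0.6, -0.5, 0.7]
grip_width: 0.78
grip_force: 0.0
```

Emit:
jog_arm:
  increments:
    - {"tx": 0,"ty": 0,"tz": 0,"wx": 0,"wy": 0,"wz": 0,"gripper": 0.1}
    - {"tx": 0,"ty": 0,"tz": 0,"wx": 0,"wy": 0,"wz": 0,"gripper": 0.1}
    - {"tx": 0,"ty": 0,"tz": 0,"wx": 0,"wy": 0,"wz": 0,"gripper": 0.1}
    - {"tx": 0,"ty": 0,"tz": 0,"wx": 0,"wy": 0,"wz": 0,"gripper": 0.1}
    - {"tx": 0,"ty": 0,"tz": 0,"wx": 0,"wy": 0,"wz": 0,"gripper": 0.1}

```text
time: 4.82
position: [0.6524, -0.2519, 0.0091]
tool_rot: [-2.302, -2.138, -0.0]
ft_force: [0.0, -0.1, -0.2]
grip_width: 0.401
grip_force: 0.0
```

Emit:
jog_arm:
  increments:
    - {"tx": 0,"ty": -2,"tz": 3,"wx": 0,"wy": 0,"wz": 0,"gripper": 0.5}
    - {"tx": 0,"ty": -2,"tz": 5,"wx": 0,"wy": 0,"wz": 0,"gripper": 0.5}
    - {"tx": 0,"ty": -2,"tz": 5,"wx": 0,"wy": 0,"wz": 0,"gripper": 0.1}
    - {"tx": 0,"ty": -2,"tz": 5,"wx": 0,"wy": 0,"wz": 0,"gripper": 0.1}
    - {"tx": 0,"ty": -2,"tz": 5,"wx": 0,"wy": 0,"wz": 0,"gripper": 0.1}

```text
time: 5.23
position: [0.6504, -0.2518, 0.004]
tool_rot: [-2.302, -2.138, -0.0]
ft_force: [-0.4, 0.5, 0.8]
grip_width: 0.348
grip_force: 0.0
```

Emit:
jog_arm:
  increments:
    - {"tx": 0,"ty": 0,"tz": 0,"wx": 0,"wy": 0,"wz": 0,"gripper": 0.1}
    - {"tx": 0,"ty": 0,"tz": 0,"wx": 0,"wy": 0,"wz": 0,"gripper": 0.1}
    - {"tx": 0,"ty": 0,"tz": 0,"wx": 0,"wy": 0,"wz": 0,"gripper": 0.1}
    - {"tx": 0,"ty": 0,"tz": 0,"wx": 0,"wy": 0,"wz": 0,"gripper": 0.1}
    - {"tx": 0,"ty": 0,"tz": 0,"wx": 0,"wy": 0,"wz": 0,"gripper": 0.1}

```text
time: 5.65
position: [0.6505, -0.2518, 0.0041]
tool_rot: [2.302, 2.138, 0.0]
ft_force: [0.2, -0.2, 0.2]
grip_width: 0.111
grip_force: 0.0
```

The fingers closed to about 10 mm with no force, so the grasp missed. I need a look.

Run:
```python
from h import *
t=vision.get_image("top");s=vision.get_image("scene");p=ctrl.get_state()["position"];print(proj(t,p),proj(s,p))
for c in("top","scene"):print([(np.round(d["bbox"]).tolist(),round(d["conf"],2)) for d in vision.spot_in(c,"bar_center")])
b=cv2.resize(s["color"][130:330,130:370],None,fx=3,fy=3,interpolation=cv2.INTER_CUBIC)
cv2.imwrite("pics/g.png",b)
```

```text
[446.67091515 192.27925614] [223.14672328 221.69972355]
[([381.0, 183.0, 444.0, 200.0], 0.66)]
[([210.0, 196.0, 250.0, 267.0], 0.84)]
```

View pics/g.png

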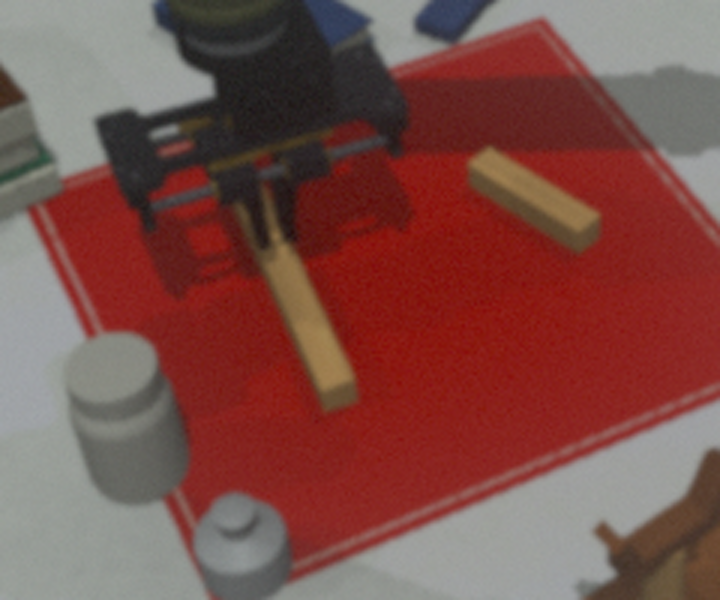

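Run:
```python
from h import *
t=vision.get_image("top");s=vision.get_image("scene");p=ctrl.get_state()["position"]
f=8
def crop(im,c,w,h):
    x0,y0=int(c[0]-w/2),int(c[1]-h/2)
    g=cv2.resize(im["color"][y0:y0+h,x0:x0+w],None,fx=f,fy=f,interpolation=cv2.INTER_CUBIC);g=cv2.convertScaleAbs(g,alpha=1.6)
    for z,col in((.004,(0,255,0)),(.024,(0,255,255)),(.044,(255,255,0))):
        for dx in(-.005,.005):
            q=(proj(im,[p[0]+dx,p[1]+.0095,z])-[x0,y0]+.5)*f;cv2.circle(g,tuple(int(v) for v in q),3,col,-1)
    for y in np.arange(-.38,-.12,.02):
        for dx in(-.012,.012):
            q=(proj(im,[.650+.081*(y+.2515)+dx,y,.024])-[x0,y0]+.5)*f;cv2.circle(g,tuple(int(v) for v in q),2,(255,0,255),-1)
    return g
a=crop(s,proj(s,p),50,72);b=crop(t,proj(t,p),48,72)
cv2.imwrite("pics/z.png",np.hstack([a,b]))
```

```text
(no output)
```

View pics/z.png

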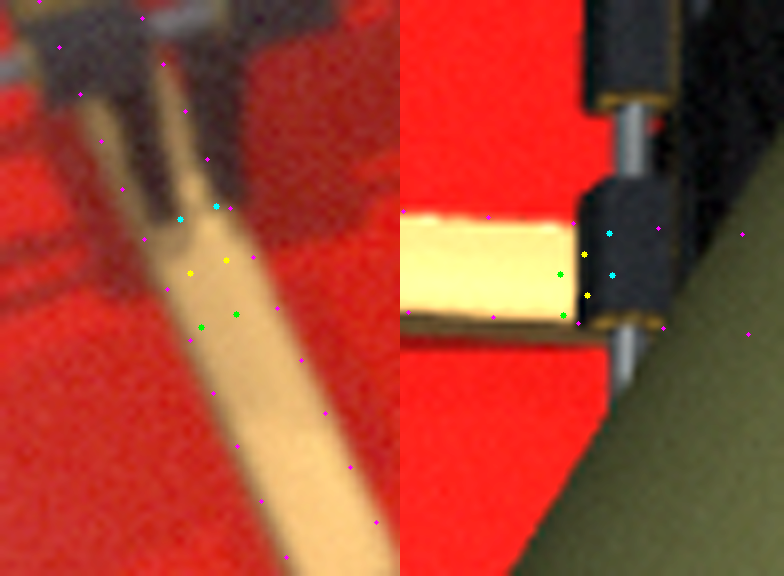

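The zoomed views show the closed fingertips at about z 0.035–0.045, hovering just above the bar. The reported TCP height (0.004) is therefore too low by roughly 35 mm. Laterally they are centred on the bar. I'll open and descend in small steps, watching the force.

Emit:
jog_arm:
  increments:
    - {"tx": 0,"ty": 0,"tz": 0,"wx": 0,"wy": 0,"wz": 0,"gripper": 0.8}
    - {"tx": 0,"ty": 0,"tz": 0,"wx": 0,"wy": 0,"wz": 0,"gripper": 0.8}
    - {"tx": 0,"ty": 0,"tz": 0,"wx": 0,"wy": 0,"wz": 0,"gripper": 0.8}
    - {"tx": 0,"ty": 0,"tz": 0,"wx": 0,"wy": 0,"wz": 0,"gripper": 0.8}
    - {"tx": 0,"ty": 0,"tz": 0,"wx": 0,"wy": 0,"wz": 0,"gripper": 0.8}

```text
time: 6.37
position: [0.6504, -0.2519, 0.0041]
tool_rot: [2.302, 2.138, 0.0]
ft_force: [-0.3, 0.6, -0.1]
grip_width: 0.397
grip_force: 0.0
```

Emit:
jog_arm:
  increments:
    - {"tx": 0,"ty": 0,"tz": 0,"wx": 0,"wy": 0,"wz": 0,"gripper": 0.8}
    - {"tx": 0,"ty": 0,"tz": 0,"wx": 0,"wy": 0,"wz": 0,"gripper": 0.8}
    - {"tx": 0,"ty": 0,"tz": 0,"wx": 0,"wy": 0,"wz": 0,"gripper": 0.8}
    - {"tx": 0,"ty": 0,"tz": 3,"wx": 0,"wy": 0,"wz": 0,"gripper": 0.8}
    - {"tx": 0,"ty": 0,"tz": 6,"wx": 0,"wy": 0,"wz": 0,"gripper": 0.8}

```text
time: 6.78
position: [0.6506, -0.2519, -0.002]
tool_rot: [2.302, 2.137, 0.001]
ft_force: [-0.7, 0.1, 0.1]
grip_width: 0.755
grip_force: 0.0
```

Emit:
jog_arm:
  increments:
    - {"tx": 0,"ty": 0,"tz": 2,"wx": 0,"wy": 0,"wz": 0,"gripper": 0.8}
    - {"tx": 0,"ty": 0,"tz": 4,"wx": 0,"wy": 0,"wz": 0,"gripper": 0.8}
    - {"tx": 0,"ty": 0,"tz": 6,"wx": 0,"wy": 0,"wz": 0,"gripper": 0.8}
    - {"tx": 0,"ty": 0,"tz": 8,"wx": 0,"wy": 0,"wz": 0,"gripper": 0.8}
    - {"tx": 0,"ty": 0,"tz": 8,"wx": 0,"wy": 0,"wz": 0,"gripper": 0.8}

```text
time: 7.2
position: [0.6501, -0.2517, -0.0105]
tool_rot: [-2.302, -2.137, 0.0]
ft_force: [0.2, -0.5, 0.0]
grip_width: 0.8
grip_force: 0.0
```

There is no contact at a reported z of -10 mm, which confirms the offset. I'll continue down gently.

Emit:
jog_arm:
  increments:
    - {"tx": 0,"ty": 0,"tz": 2,"wx": 0,"wy": 0,"wz": 0,"gripper": 0.8}
    - {"tx": 0,"ty": 0,"tz": 4,"wx": 0,"wy": 0,"wz": 0,"gripper": 0.8}
    - {"tx": 0,"ty": 0,"tz": 6,"wx": 0,"wy": 0,"wz": 0,"gripper": 0.8}
    - {"tx": 0,"ty": 0,"tz": 7,"wx": 0,"wy": 0,"wz": 0,"gripper": 0.8}
    - {"tx": 0,"ty": 0,"tz": 7,"wx": 0,"wy": 0,"wz": 0,"gripper": 0.8}

```text
time: 7.62
position: [0.6502, -0.2517, -0.0173]
tool_rot: [-2.302, -2.137, 0.0]
ft_force: [0.4, 0.1, -0.4]
grip_width: 0.798
grip_force: 0.0
```

Emit:
jog_arm:
  increments:
    - {"tx": 0,"ty": 0,"tz": 1,"wx": 0,"wy": 0,"wz": 0,"gripper": 0.8}
    - {"tx": 0,"ty": 0,"tz": 2,"wx": 0,"wy": 0,"wz": 0,"gripper": 0.8}
    - {"tx": 0,"ty": 0,"tz": 3,"wx": 0,"wy": 0,"wz": 0,"gripper": 0.8}
    - {"tx": 0,"ty": 0,"tz": 4,"wx": 0,"wy": 0,"wz": 0,"gripper": 0.8}
    - {"tx": 0,"ty": 0,"tz": 4,"wx": 0,"wy": 0,"wz": 0,"gripper": 0.8}

```text
time: 8.03
position: [0.6503, -0.2518, -0.0212]
tool_rot: [-2.302, -2.138, 0.0]
ft_force: [-0.8, 0.1, 0.7]
grip_width: 0.801
grip_force: 0.0
```

Run:
```python
from h import *
s=vision.get_image("scene");st=ctrl.get_state();p=st["position"];print(p,st["ft_force"],st["grip_width"])
f=7;x0,y0=193,170
g=cv2.convertScaleAbs(cv2.resize(s["color"][y0:y0+75,x0:x0+70],None,fx=f,fy=f,interpolation=cv2.INTER_CUBIC),alpha=1.6)
h=st["grip_width"]*.0435
for z,col in((0,(0,255,0)),(.01,(0,255,255)),(.02,(255,255,0))):
    for dx in(-h,h):
        q=(proj(s,[p[0]+dx,p[1]+.0095,z])-[x0,y0]+.5)*f;cv2.circle(g,tuple(int(v) for v in q),3,col,-1)
cv2.imwrite("pics/z2.png",g)
```

```text
[ 0.65032315 -0.2518139  -0.0210936 ] [ 0.29246246 -0.39112588 -0.1622994 ] 0.7990853613771507
```

View pics/z2.png

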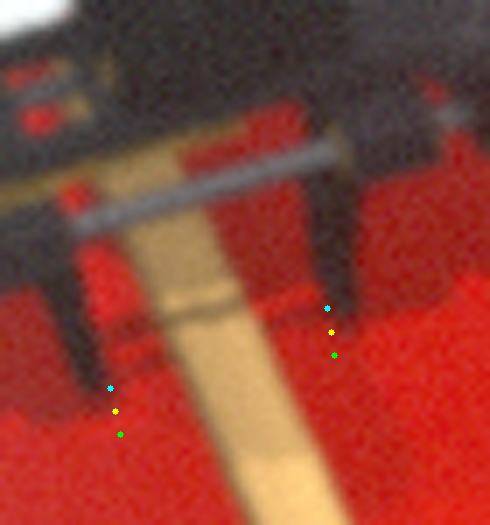

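The fingers straddle the bar, with the tips at about (95,395) and (345,318), roughly z 0.017. I'll go 12 mm lower and close.

Emit:
jog_arm:
  increments:
    - {"tx": 0,"ty": 0,"tz": 2,"wx": 0,"wy": 0,"wz": 0,"gripper": 0.8}
    - {"tx": 0,"ty": 0,"tz": 4,"wx": 0,"wy": 0,"wz": 0,"gripper": 0.8}
    - {"tx": 0,"ty": 0,"tz": 6,"wx": 0,"wy": 0,"wz": 0,"gripper": 0.8}
    - {"tx": 0,"ty": 0,"tz": 8,"wx": 0,"wy": 0,"wz": 0,"gripper": 0.8}
    - {"tx": 0,"ty": 0,"tz": 8,"wx": 0,"wy": 0,"wz": 0,"gripper": 0.8}

```text
time: 8.5
position: [0.65, -0.2516, -0.0296]
tool_rot: [-2.301, -2.137, 0.001]
ft_force: [-0.7, -0.2, 0.6]
grip_width: 0.796
grip_force: 0.0
```

Emit:
jog_arm:
  increments:
    - {"tx": 0,"ty": 0,"tz": 1,"wx": 0,"wy": 0,"wz": 0,"gripper": 0.8}
    - {"tx": 0,"ty": 0,"tz": 2,"wx": 0,"wy": 0,"wz": 0,"gripper": 0.8}
    - {"tx": 0,"ty": 0,"tz": 3,"wx": 0,"wy": 0,"wz": 0,"gripper": 0.8}
    - {"tx": 0,"ty": 0,"tz": 4,"wx": 0,"wy": 0,"wz": 0,"gripper": 0.8}
    - {"tx": 0,"ty": 0,"tz": 4,"wx": 0,"wy": 0,"wz": 0,"gripper": 0.8}

```text
time: 8.92
position: [0.6503, -0.2517, -0.0332]
tool_rot: [-2.302, -2.138, 0.0]
ft_force: [-0.7, 0.8, 0.4]
grip_width: 0.803
grip_force: 0.0
```

Emit:
jog_arm:
  increments:
    - {"tx": 0,"ty": 0,"tz": 0,"wx": 0,"wy": 0,"wz": 0,"gripper": 0.1}
    - {"tx": 0,"ty": 0,"tz": 0,"wx": 0,"wy": 0,"wz": 0,"gripper": 0.1}
    - {"tx": 0,"ty": 0,"tz": 0,"wx": 0,"wy": 0,"wz": 0,"gripper": 0.1}
    - {"tx": 0,"ty": 0,"tz": 0,"wx": 0,"wy": 0,"wz": 0,"gripper": 0.1}
    - {"tx": 0,"ty": 0,"tz": 0,"wx": 0,"wy": 0,"wz": 0,"gripper": 0.1}

```text
time: 9.33
position: [0.6505, -0.2519, -0.0329]
tool_rot: [2.302, 2.138, 0.0]
ft_force: [0.7, -0.6, 1.3]
grip_width: 0.508
grip_force: 0.0
```

Emit:
jog_arm:
  increments:
    - {"tx": 0,"ty": 0,"tz": 0,"wx": 0,"wy": 0,"wz": 0,"gripper": 0.1}
    - {"tx": 0,"ty": 0,"tz": 0,"wx": 0,"wy": 0,"wz": 0,"gripper": 0.1}
    - {"tx": 0,"ty": 0,"tz": 0,"wx": 0,"wy": 0,"wz": 0,"gripper": 0.1}
    - {"tx": 0,"ty": 0,"tz": 0,"wx": 0,"wy": 0,"wz": 0,"gripper": 0.1}
    - {"tx": 0,"ty": 0,"tz": 0,"wx": 0,"wy": 0,"wz": 0,"gripper": 0.1}

```text
time: 9.75
position: [0.6504, -0.2518, -0.0329]
tool_rot: [-2.302, -2.138, -0.0]
ft_force: [0.1, 0.1, 0.9]
grip_width: 0.274
grip_force: 25.0
```

Gripped: the width is 23.8 mm at 25 N. The bar centre is then at TCP z + 45 mm. Now lift and carry.

Emit:
jog_arm:
  increments:
    - {"tx": 0,"ty": 0,"tz": -6,"wx": 0,"wy": 0,"wz": 0,"gripper": 0.1}
    - {"tx": 0,"ty": 0,"tz": -24,"wx": 0,"wy": 0,"wz": 0,"gripper": 0.1}
    - {"tx": 0,"ty": 0,"tz": -52,"wx": 0,"wy": 0,"wz": 0,"gripper": 0.1}
    - {"tx": 0,"ty": 0,"tz": -84,"wx": 0,"wy": 0,"wz": 0,"gripper": 0.1}
    - {"tx": 0,"ty": 0,"tz": -116,"wx": 0,"wy": 0,"wz": 0,"gripper": 0.1}

```text
time: 10.17
position: [0.6497, -0.2516, 0.0839]
tool_rot: [-2.301, -2.137, 0.001]
ft_force: [0.9, 0.2, -1.4]
grip_width: 0.275
grip_force: 25.0
```

Emit:
jog_arm:
  increments:
    - {"tx": 0,"ty": 0,"tz": -30,"wx": 0,"wy": 0,"wz": 0,"gripper": 0.1}
    - {"tx": 0,"ty": 0,"tz": -55,"wx": 0,"wy": 0,"wz": 0,"gripper": 0.1}
    - {"tx": 0,"ty": 0,"tz": -72,"wx": 0,"wy": 0,"wz": 0,"gripper": 0.1}
    - {"tx": 0,"ty": 0,"tz": -80,"wx": 0,"wy": 0,"wz": 0,"gripper": 0.1}
    - {"tx": 0,"ty": 0,"tz": -80,"wx": 0,"wy": 0,"wz": 0,"gripper": 0.1}

```text
time: 10.58
position: [0.6513, -0.2525, 0.1654]
tool_rot: [2.3, 2.136, 0.003]
ft_force: [-0.6, -0.2, -0.7]
grip_width: 0.271
grip_force: 25.0
```

Emit:
jog_arm:
  increments:
    - {"tx": 15,"ty": -4,"tz": 0,"wx": 0,"wy": 0,"wz": 0,"gripper": 0.1}
    - {"tx": 42,"ty": -13,"tz": 0,"wx": 0,"wy": 0,"wz": 0,"gripper": 0.1}
    - {"tx": 72,"ty": -22,"tz": 0,"wx": 0,"wy": 0,"wz": 0,"gripper": 0.1}
    - {"tx": 102,"ty": -31,"tz": 0,"wx": 0,"wy": 0,"wz": 0,"gripper": 0.1}
    - {"tx": 132,"ty": -40,"tz": 0,"wx": 0,"wy": 0,"wz": 0,"gripper": 0.1}

```text
time: 11.0
position: [0.6186, -0.1156, 0.1608]
tool_rot: [-2.301, -2.136, 0.004]
ft_force: [0.7, 0.4, -1.4]
grip_width: 0.272
grip_force: 25.0
```

Emit:
jog_arm:
  increments:
    - {"tx": 30,"ty": -9,"tz": 0,"wx": 0,"wy": 0,"wz": 0,"gripper": 0.1}
    - {"tx": 60,"ty": -18,"tz": 0,"wx": 0,"wy": 0,"wz": 0,"gripper": 0.1}
    - {"tx": 90,"ty": -27,"tz": 0,"wx": 0,"wy": 0,"wz": 0,"gripper": 0.1}
    - {"tx": 120,"ty": -36,"tz": 0,"wx": 0,"wy": 0,"wz": 0,"gripper": 0.1}
    - {"tx": 150,"ty": -45,"tz": 0,"wx": 0,"wy": 0,"wz": 0,"gripper": 0.1}

```text
time: 11.42
position: [0.5847, 0.0373, 0.1612]
tool_rot: [-2.301, -2.137, 0.004]
ft_force: [0.6, 0.2, -1.6]
grip_width: 0.275
grip_force: 25.0
```

Emit:
jog_arm:
  increments:
    - {"tx": 30,"ty": -9,"tz": 0,"wx": 0,"wy": 0,"wz": -0.05,"gripper": 0.1}
    - {"tx": 60,"ty": -18,"tz": 0,"wx": 0,"wy": 0,"wz": -0.11,"gripper": 0.1}
    - {"tx": 90,"ty": -27,"tz": 0,"wx": 0,"wy": 0,"wz": -0.17,"gripper": 0.1}
    - {"tx": 120,"ty": -36,"tz": 0,"wx": 0,"wy": 0,"wz": -0.22,"gripper": 0.1}
    - {"tx": 145,"ty": -44,"tz": 0,"wx": 0,"wy": 0,"wz": -0.27,"gripper": 0.1}

```text
time: 11.83
position: [0.5512, 0.1861, 0.1612]
tool_rot: [-1.987, -2.431, 0.003]
ft_force: [1.2, 0.0, -1.6]
grip_width: 0.275
grip_force: 25.0
```

Emit:
jog_arm:
  increments:
    - {"tx": 15,"ty": -2,"tz": 0,"wx": 0,"wy": 0,"wz": 0,"gripper": 0.1}
    - {"tx": 25,"ty": -3,"tz": 0,"wx": 0,"wy": 0,"wz": 0,"gripper": 0.1}
    - {"tx": 28,"ty": -3,"tz": 0,"wx": 0,"wy": 0,"wz": 0,"gripper": 0.1}
    - {"tx": 28,"ty": -3,"tz": 0,"wx": 0,"wy": 0,"wz": 0,"gripper": 0.1}
    - {"tx": 28,"ty": -3,"tz": 0,"wx": 0,"wy": 0,"wz": 0,"gripper": 0.1}

```text
time: 12.25
position: [0.5452, 0.2086, 0.1626]
tool_rot: [1.995, 2.426, -0.002]
ft_force: [-0.2, 0.0, -0.9]
grip_width: 0.272
grip_force: 25.0
```

Run:
```python
from h import *
go([.550,.212,.082],10.9)
t=vision.get_image("top");s=vision.get_image("scene")
p=ctrl.get_state()["position"];print(proj(t,p+[0,0,.045]),proj(s,p+[0,0,.045]))
for c in("top","scene"):print([(np.round(d["bbox"]).tolist(),round(d["conf"],2)) for d in vision.spot_in(c,"bar_center")])
a=cv2.resize(t["color"][150:350,90:310],(400,364));b=cv2.resize(s["color"][220:420,280:500],(400,364))
cv2.imwrite("pics/c.png",np.hstack([a,b]))
```

```text
t 12.25 pos [0.5452 0.2086 0.1626] shift [ 2.5  5.4 80.6] wz 0.004 tilt [-0.001 -0.001 -1.   ] w 0.27164050845288656 j7 -0.09693196909584569
[172.03482122 235.59077485] [391.16331371 299.5021267 ]
[([90.0, 207.0, 268.0, 262.0], 0.69)]
[([327.0, 243.0, 463.0, 366.0], 0.79)]
```

View pics/c.png

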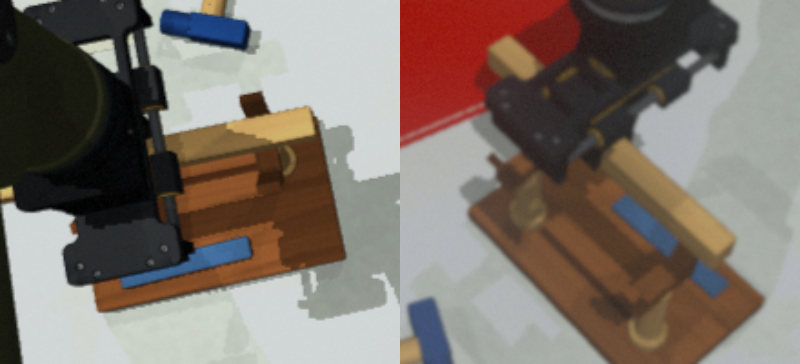

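The bar is held level and parallel to the post line, above the forks; its ends show at about (315,110) and (515,50)/(720,250) in the crops. I'll check its actual position against a projected model using the detected boxes.

Run:
```python
from h import *
from scipy.optimize import least_squares
t=vision.get_image("top");s=vision.get_image("scene");st=ctrl.get_state();p=st["position"]
R=Ro.from_rotvec(st["tool_rot"]).as_matrix()
C=np.array([[a*.13,b*.012,c*.012] for a in(-1,1) for b in(-1,1) for c in(-1,1)])@R.T
def bb(im,o): q=np.array([proj(im,p+o+c) for c in C]);return np.r_[q.min(0),q.max(0)]
D={n:np.array(vision.spot_in(n,"bar_center")[0]["bbox"]) for n in("top","scene")}
o0=np.array([0,0,.045]);print("top",bb(t,o0).round(),D["top"].round(),"scene",bb(s,o0).round(),D["scene"].round())
r=least_squares(lambda o:np.r_[bb(t,o)-D["top"],bb(s,o)-D["scene"]],o0,loss="soft_l1");print(r.x.round(4),"centre",(p+r.x).round(4),r.fun.round(1))
```

```text
top [ 74. 207. 264. 264.] [ 90. 207. 266. 263.] scene [328. 239. 467. 370.] [330. 241. 463. 367.]
[ 0.0009 -0.007   0.0366] centre [0.5461 0.2026 0.1998] [-8.4  0.7  3.   1.  -5.  -0.6 -0.3  2.5]
```

The two cameras agree within a few mm. I'll shift tool x by +5 and tool y by +6, then lower.

Emit:
jog_arm:
  increments:
    - {"tx": 2,"ty": 3,"tz": 0,"wx": 0,"wy": 0,"wz": 0,"gripper": 0.1}
    - {"tx": 5,"ty": 6,"tz": 3,"wx": 0,"wy": 0,"wz": 0,"gripper": 0.1}
    - {"tx": 5,"ty": 6,"tz": 14,"wx": 0,"wy": 0,"wz": 0,"gripper": 0.1}
    - {"tx": 5,"ty": 6,"tz": 26,"wx": 0,"wy": 0,"wz": 0,"gripper": 0.1}
    - {"tx": 5,"ty": 6,"tz": 32,"wx": 0,"wy": 0,"wz": 0,"gripper": 0.1}

```text
time: 13.07
position: [0.5485, 0.2161, 0.1284]
tool_rot: [-1.992, -2.428, 0.005]
ft_force: [0.2, -0.1, -1.4]
grip_width: 0.27
grip_force: 25.0
```

Emit:
jog_arm:
  increments:
    - {"tx": 0,"ty": 0,"tz": 8,"wx": 0,"wy": 0,"wz": 0,"gripper": 0.1}
    - {"tx": 0,"ty": 0,"tz": 16,"wx": 0,"wy": 0,"wz": 0,"gripper": 0.1}
    - {"tx": 0,"ty": 0,"tz": 24,"wx": 0,"wy": 0,"wz": 0,"gripper": 0.1}
    - {"tx": 0,"ty": 0,"tz": 30,"wx": 0,"wy": 0,"wz": 0,"gripper": 0.1}
    - {"tx": 0,"ty": 0,"tz": 33,"wx": 0,"wy": 0,"wz": 0,"gripper": 0.1}

```text
time: 13.48
position: [0.5493, 0.2162, 0.0969]
tool_rot: [-1.993, -2.428, 0.002]
ft_force: [0.1, -1.1, -0.9]
grip_width: 0.273
grip_force: 25.0
```

Run:
```python
from h import *
go([.550,.214,.082],10.9);print(ctrl.get_state()["ft_force"])
```

```text
t 13.4833 pos [0.5493 0.2162 0.0969] shift [-2.3  0.3 14.9] wz 0.006 tilt [-0.    -0.001 -1.   ] w 0.27341148785040403 j7 -0.06632210536378004
[ 0.11200965 -1.11512485 -0.86009818]
```

Emit:
jog_arm:
  increments:
    - {"tx": 0,"ty": 0,"tz": 2,"wx": 0,"wy": 0,"wz": 0,"gripper": 0.1}
    - {"tx": -1,"ty": 0,"tz": 5,"wx": 0,"wy": 0,"wz": 0,"gripper": 0.1}
    - {"tx": -1,"ty": 0,"tz": 8,"wx": 0,"wy": 0,"wz": 0,"gripper": 0.1}
    - {"tx": -1,"ty": 0,"tz": 10,"wx": 0,"wy": 0,"wz": 0,"gripper": 0.1}
    - {"tx": -1,"ty": 0,"tz": 10,"wx": 0,"wy": 0,"wz": 0,"gripper": 0.1}

```text
time: 13.9
position: [0.5499, 0.2154, 0.0878]
tool_rot: [-1.993, -2.428, 0.0]
ft_force: [0.1, -0.4, -1.4]
grip_width: 0.274
grip_force: 25.0
```

Emit:
jog_arm:
  increments:
    - {"tx": 0,"ty": 0,"tz": 0.5,"wx": 0,"wy": 0,"wz": 0,"gripper": 0.1}
    - {"tx": 0,"ty": 0,"tz": 1,"wx": 0,"wy": 0,"wz": 0,"gripper": 0.1}
    - {"tx": 0,"ty": 0,"tz": 1.5,"wx": 0,"wy": 0,"wz": 0,"gripper": 0.1}
    - {"tx": 0,"ty": 0,"tz": 2,"wx": 0,"wy": 0,"wz": 0,"gripper": 0.1}
    - {"tx": 0,"ty": 0,"tz": 2,"wx": 0,"wy": 0,"wz": 0,"gripper": 0.1}

```text
time: 14.32
position: [0.55, 0.2155, 0.0861]
tool_rot: [1.993, 2.428, 0.0]
ft_force: [-0.1, -0.1, -2.1]
grip_width: 0.278
grip_force: 25.0
```

Emit:
jog_arm:
  increments:
    - {"tx": 0,"ty": 0,"tz": 0.5,"wx": 0,"wy": 0,"wz": 0,"gripper": 0.1}
    - {"tx": 0,"ty": 0,"tz": 1,"wx": 0,"wy": 0,"wz": 0,"gripper": 0.1}
    - {"tx": 0,"ty": 0,"tz": 1.5,"wx": 0,"wy": 0,"wz": 0,"gripper": 0.1}
    - {"tx": 0,"ty": 0,"tz": 2,"wx": 0,"wy": 0,"wz": 0,"gripper": 0.1}
    - {"tx": 0,"ty": 0,"tz": 2,"wx": 0,"wy": 0,"wz": 0,"gripper": 0.1}

```text
time: 14.73
position: [0.55, 0.2155, 0.0839]
tool_rot: [-1.993, -2.428, 0.0]
ft_force: [-1.0, 0.4, -1.6]
grip_width: 0.274
grip_force: 25.0
```

Emit:
jog_arm:
  increments:
    - {"tx": 0,"ty": 0,"tz": 0.5,"wx": 0,"wy": 0,"wz": 0,"gripper": 0.1}
    - {"tx": 0,"ty": 0,"tz": 1,"wx": 0,"wy": 0,"wz": 0,"gripper": 0.1}
    - {"tx": 0,"ty": 0,"tz": 1.5,"wx": 0,"wy": 0,"wz": 0,"gripper": 0.1}
    - {"tx": 0,"ty": 0,"tz": 1.5,"wx": 0,"wy": 0,"wz": 0,"gripper": 0.1}
    - {"tx": 0,"ty": 0,"tz": 1.5,"wx": 0,"wy": 0,"wz": 0,"gripper": 0.1}

```text
time: 15.15
position: [0.55, 0.2155, 0.0825]
tool_rot: [1.993, 2.428, -0.0]
ft_force: [-0.3, 0.0, -1.5]
grip_width: 0.271
grip_force: 25.0
```

Emit:
jog_arm:
  increments:
    - {"tx": 0,"ty": 0,"tz": 0.5,"wx": 0,"wy": 0,"wz": 0,"gripper": 0.1}
    - {"tx": 0,"ty": 0,"tz": 1,"wx": 0,"wy": 0,"wz": 0,"gripper": 0.1}
    - {"tx": 0,"ty": 0,"tz": 1.5,"wx": 0,"wy": 0,"wz": 0,"gripper": 0.1}
    - {"tx": 0,"ty": 0,"tz": 1.5,"wx": 0,"wy": 0,"wz": 0,"gripper": 0.1}
    - {"tx": 0,"ty": 0,"tz": 1.5,"wx": 0,"wy": 0,"wz": 0,"gripper": 0.1}

```text
time: 15.57
position: [0.5501, 0.2156, 0.082]
tool_rot: [-1.993, -2.428, -0.001]
ft_force: [-2.7, -0.3, 5.5]
grip_width: 0.273
grip_force: 25.0
```

Contact came at exactly the expected height: 5.5 N at z 0.082. Before releasing I'll check the centring numerically.

```bash
cat > chk.py <<'E'
from h import *
t=vision.get_image("top");s=vision.get_image("scene")
y=np.array([-.189,.982,0]);x=np.array([.982,.189,0]);m=np.array([.550,.2125,.127])
C=np.array([a*.13*y+b*.012*x+[0,0,c*.012] for a in(-1,1) for b in(-1,1) for c in(-1,1)])
for n,im in(("top",t),("scene",s)):
    q=np.array([proj(im,m+c) for c in C]);print(n,"model",np.r_[q.min(0),q.max(0)].round(1),"seen",[(np.round(d["bbox"],1),round(d["conf"],2)) for d in vision.spot_in(n,"bar_center")][:2],
      "px per mm along y",((proj(im,m+y*.1)-proj(im,m-y*.1))/200).round(2))
E
python3 chk.py
```

```text
top model [ 98.1 215.  266.7 264.8] seen [(array([183.6, 213.5, 265.4, 248.4]), 0.73)] px per mm along y [-0.62  0.13]
scene model [326.4 274.4 455.5 402.2] seen [] px per mm along y [0.45 0.43]
```

The centring is within about 2 mm. Releasing, then backing straight up.

Emit:
jog_arm:
  increments:
    - {"tx": 0,"ty": 0,"tz": -0.5,"wx": 0,"wy": 0,"wz": 0,"gripper": 0.1}
    - {"tx": 0,"ty": 0,"tz": -0.5,"wx": 0,"wy": 0,"wz": 0,"gripper": 0.3}
    - {"tx": 0,"ty": 0,"tz": -0.5,"wx": 0,"wy": 0,"wz": 0,"gripper": 0.8}
    - {"tx": 0,"ty": 0,"tz": -0.5,"wx": 0,"wy": 0,"wz": 0,"gripper": 0.8}
    - {"tx": 0,"ty": 0,"tz": -0.5,"wx": 0,"wy": 0,"wz": 0,"gripper": 0.8}

```text
time: 16.18
position: [0.5501, 0.2155, 0.0814]
tool_rot: [1.993, 2.428, 0.0]
ft_force: [-0.6, 0.5, 0.1]
grip_width: 0.447
grip_force: 0.0
```

Emit:
jog_arm:
  increments:
    - {"tx": 0,"ty": 0,"tz": 0,"wx": 0,"wy": 0,"wz": 0,"gripper": 0.8}
    - {"tx": 0,"ty": 0,"tz": 0,"wx": 0,"wy": 0,"wz": 0,"gripper": 0.8}
    - {"tx": 0,"ty": 0,"tz": 0,"wx": 0,"wy": 0,"wz": 0,"gripper": 0.8}
    - {"tx": 0,"ty": 0,"tz": 0,"wx": 0,"wy": 0,"wz": 0,"gripper": 0.8}
    - {"tx": 0,"ty": 0,"tz": 0,"wx": 0,"wy": 0,"wz": 0,"gripper": 0.8}

```text
time: 16.6
position: [0.5501, 0.2155, 0.0816]
tool_rot: [1.993, 2.428, 0.0]
ft_force: [-0.2, -1.5, -0.4]
grip_width: 0.774
grip_force: 0.0
```

Emit:
jog_arm:
  increments:
    - {"tx": 0,"ty": 0,"tz": -2,"wx": 0,"wy": 0,"wz": 0,"gripper": 0.8}
    - {"tx": 0,"ty": 0,"tz": -10,"wx": 0,"wy": 0,"wz": 0,"gripper": 0.8}
    - {"tx": 0,"ty": 0,"tz": -25,"wx": 0,"wy": 0,"wz": 0,"gripper": 0.8}
    - {"tx": 0,"ty": 0,"tz": -45,"wx": 0,"wy": 0,"wz": 0,"gripper": 0.8}
    - {"tx": 0,"ty": 0,"tz": -70,"wx": 0,"wy": 0,"wz": 0,"gripper": 0.8}

```text
time: 17.02
position: [0.5492, 0.2151, 0.1518]
tool_rot: [-1.993, -2.428, 0.003]
ft_force: [-0.5, -0.1, 0.7]
grip_width: 0.798
grip_force: 0.0
```

Emit:
jog_arm:
  increments:
    - {"tx": -10,"ty": 0,"tz": -25,"wx": 0,"wy": 0,"wz": 0,"gripper": 0.8}
    - {"tx": -30,"ty": 0,"tz": -40,"wx": 0,"wy": 0,"wz": 0,"gripper": 0.8}
    - {"tx": -60,"ty": 0,"tz": -45,"wx": 0,"wy": 0,"wz": 0,"gripper": 0.8}
    - {"tx": -90,"ty": 0,"tz": -45,"wx": 0,"wy": 0,"wz": 0,"gripper": 0.8}
    - {"tx": -120,"ty": 0,"tz": -45,"wx": 0,"wy": 0,"wz": 0,"gripper": 0.8}

```text
time: 17.43
position: [0.5741, 0.0968, 0.1983]
tool_rot: [1.992, 2.428, 0.004]
ft_force: [0.2, 0.8, 0.3]
grip_width: 0.797
grip_force: 0.0
```

Emit:
jog_arm:
  increments:
    - {"tx": -30,"ty": 0,"tz": 0,"wx": 0,"wy": 0,"wz": 0,"gripper": 0.8}
    - {"tx": -60,"ty": 0,"tz": 0,"wx": 0,"wy": 0,"wz": 0,"gripper": 0.8}
    - {"tx": -90,"ty": 0,"tz": 0,"wx": 0,"wy": 0,"wz": 0,"gripper": 0.8}
    - {"tx": -110,"ty": 0,"tz": 0,"wx": 0,"wy": 0,"wz": 0,"gripper": 0.8}
    - {"tx": -120,"ty": 0,"tz": 0,"wx": 0,"wy": 0,"wz": 0,"gripper": 0.8}

```text
time: 17.85
position: [0.5971, -0.0243, 0.1976]
tool_rot: [1.998, 2.422, -0.0]
ft_force: [0.6, -1.2, -0.0]
grip_width: 0.798
grip_force: 0.0
```

```bash
python3 chk.py
python3 - <<'E'
from h import *
print(vision.spot_in("top","short_bar_center")[:1])
t=vision.get_image("top");s=vision.get_image("scene")
for n,im in(("top",t),("scene",s)):
    b=np.array(im["color"]).astype(int);x0,y0,x1,y1=(90,200,290,280) if n=="top" else (315,265,475,415)
    r=b[y0:y1,x0:x1];m=((r[...,1]>95)&(r[...,2]-r[...,0]>45)&(r[...,2]<1.6*r[...,1])).astype(np.uint8)
    k,l,st,_=cv2.connectedComponentsWithStats(m);i=1+st[1:,4].argmax();pts=(np.argwhere(l==i)[:,::-1]+[x0,y0]).astype(np.float32)
    B=cv2.boxPoints(cv2.minAreaRect(pts));print(n,st[i],np.round([on_plane(im,u,.139)[:2] for u in B],3).tolist())
E
```

```text
top model [ 98.1 215.  266.7 264.8] seen [(array([ 99.2, 216.7, 264.1, 265. ]), 0.69)] px per mm along y [-0.62  0.13]
scene model [326.4 274.4 455.5 402.2] seen [(array([328.6, 279.3, 455.6, 398.7]), 0.67)] px per mm along y [0.45 0.43]
[{'bbox': [422.7, 274.4, 468.5, 306.5], 'conf': 0.75}]
top [   8   15  162   48 2522] [[0.542, 0.345], [0.591, 0.094], [0.563, 0.088], [0.514, 0.339]]
scene [  14   11  127  120 2191] [[0.587, 0.092], [0.561, 0.08], [0.515, 0.339], [0.537, 0.346]]
```

```bash
python3 -c "
from bench import ctrl
print(ctrl.close_job())"
```

```text
the job is handed in; nothing more can be done
None
```

The crossbar was lowered into both forks and released. It measures level and centred to within about 5 mm, the short bar was left where it lay, and the job was handed in at about 18 s of the 40 s limit. The centring comes from camera measurements only, because all 10 picture views were used before release.

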